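Discard the cracked blue bell through the shard box flap

ROBOT

A 7-joint arm with a two-finger parallel gripper is mounted at the origin on the work surface. World frame = base frame: x ahead of the robot, y to its left, z up, the work surface at z = 0. Lengths are in mm, angles in rad, forces in N, time in s.
With the tool pointing down it reaches from about 400 to 875 mm from the base axis. Payload 6.5 kg.
Tool frame: the origin (TCP) lies midway between the tips of the shut fingers; the grasp point (between the pads) lies 19 mm behind it; x points along the fingers, z is the direction in which the jaws open and shut, and the axes are right-handed (so a half turn about x gives the same grasp; the last joint's range is limited). The gripper opens to 85 mm and grips with 20 to 120 N. Pads are 22 mm wide; open, the fingers measure 114 mm over their backs; the gripper's body (76 mm by 85 mm) begins 54 mm behind the grasp point. The pads swing forward as they close: fully open they stand 13 mm farther back than shut.
Start: joints at [-1.301, 0.536, -0.004, 1.538, 0.003, 1.067, -0.071], TCP at [214.186, 613.689, 231.29] pointing down, gripper open.
Joint ranges: [-2.7, 2.7], [-0.37, 2.16], [-1.27, 1.26], [0.24, 2.4], [-1.31, 4.45], [0.19, 1.91], [-2.76, 2.76]. Speed limits (rad/s): [2.39, 2.39, 3.14, 3.14, 3.14, 3.14, 3.14].

INTERFACE

Orientations are given as a unit quaternion [x, y, z, w].
In Python, from station import * gives the robot as it stands.
- The arm moves only by the tool servo_tool, never from a script. Its argument "moves" is a list of rows, each an object of numbers: "rx", "ry", "rz": the turn, a rotation vector about the tool's x, y, z in degrees; "x", "y", "z": the shift along the tool's x, y, z in cm; "claw": the closure, from -1 (fully open) to 1 (shut). A call has 1 to 12 rows; each row shifts and turns the commanded pose from where the row before left it, along the tool's axes as they then stand; what a row does not reach is not made up. A row lasts 1/10 s, in which the tool goes at most 50 mm and 8.59 degrees, less where a joint would pass 70% of its speed; a pose out of reach is approached as far as the arm can. A call with a gripper value outside its range is refused whole. The fingers move at their own pace and stop on an object; "newtons" is the grip in N (left out, the last holds). Time passes only in rows, so rows that do not move let the fingers close. It gives the time, the measured TCP pose, the force and the opening at its end, in the units of the state.
- sense(): the state, without advancing time (a new reading comes with each control period).
- grab_frame(name): name is "scene" or "side" or "wrist"; returns the picture (384x512x3 uint8, red, green, blue); there is no depth.
- calibration(name): a dict with "camera_matrix" (3x3 intrinsics, pixels), "R" (3x3) and "t" (3): a world point X has camera coordinates R X + t. Camera axes: x right, y down, z forward; pixel columns grow to the right and rows downward; lengths in mm; the calibration is good to about 2 mm. A picture is of the moment at which its call begins: read the wrist's pose just before it. calibration takes no time and is no camera call; for the wrist camera it gives the pose at the moment of the call.
- close_job(): hands the job in, once; it reports no verdict.
The state is a dict: "time": time; "q": joint angles; "qd": joint speeds; "effort": joint torques, N m; "tcp_pos": TCP position; "tool_rot": TCP orientation; "force": force on the tool from outside, world axes, zero at the start; "ft_torque": the same for the moment, N m; "finger_gap": opening from 0.0 (shut) to 1.0 (fully open).
Only numpy, scipy, OpenCV 4.12 (cv2) and the standard library are available. Lean on these libraries where they do the work, as an engineer would, in place of code of your own. Each camera call takes 0.05 s, during which the arm holds its last target. There are 200 camera calls.

TASK

The cobalt-blue glazed bell has cracked: take it by its handle, push it down through the red spring flap in the top of the wooden shard box, keeping hold of it until it is well through, then let it go so that it falls in, and draw the gripper out so that the flap swings shut. Leave the amber and the green bells standing where they are.

Things in the scene. Friction and masses are not known exactly. Their poses are not given: they have to be found in the camera images.
- blue_bell_center (a point): Cracked cobalt-blue glazed clay bell, mouth down, one of three in a row 90 mm apart that change places. Clay dome 40 mm across the foot, 40 high, with an upright round wooden handle on top, 14 in diameter, 40 long; whole height 80; about 90 g. This point: on its axis half-way up, where the handle begins; z up along the handle.
- amber_bell_center (a point): The amber glazed bell, to be left standing; size and point as for the blue bell. All three stand on a wooden ledge 16 mm above the table; behind the row, about 55 mm or more from the bells' axes, a step with short pegs rises to 56 mm above the table.
- green_bell_center (a point): The green glazed bell, to be left standing; size and point as for the blue bell.
- flap_center (a point): Upper face centre of the red flap, 74 (x) by 122 (y) mm, flush in the level top of a fixed wooden box 170 x 160, 176 high, floor 164 below its top. Brass hinge along y, 38 mm from here at -x; x points to the free edge, z up (tilts as it opens). It swings only down; a spring shuts it: 3 N at its middle starts it, 5-8 N well open. The fingers may follow the bell in, closing along y, opened 40 mm.
Things that resemble listed ones, but are neither listed nor needed, are in the scene too. What is meant by the part that bears blue_bell_center is not pink or white, and is the smaller of those in its own colour.

How it is judged:
By the outcome, as a careful person would: the job done as asked, in the order asked, and still so for the second after the job is handed in, with the robot touching nothing.
It also fails if it takes over 43 s, if anything falls off the work surface, if the arm or the gripper's body presses on something with over 40 N, if the wrist force passes 120 N, or if a joint passes its speed limit or range.

## Working session

There is one attempt and no reset: what is moved stays moved. The work goes in short steps, Python scripts to look and compute and a tool call to move; the robot and the scene stay as the last step left them, time stands still between calls to the robot, and variables do not carry over. Pictures are saved under pics/ and viewed, about 8 in all and at most 12, crops included, and the job is handed in when it is done.

Besides the shell and the picture viewer there is one more tool, called after "Emit:" as name(argument=value, ...), one argument or row to a line, values as JSON. servo_tool: Moves the arm, as the interface text tells. Its arguments: {"type":"object","properties":{"moves":{"type":"array","items":{"type":"object","properties":{"rx":{"type":"number"},"ry":{"type":"number"},"rz":{"type":"number"},"x":{"type":"number"},"y":{"type":"number"},"z":{"type":"number"},"claw":{"type":"number"}}}},"newtons":{"type":"number"}},"required":["moves"]}

```bash
mkdir -p pics; python3 - <<'E'
from station import *
import cv2,numpy as np
s=sense();print({k:s[k] for k in('time','tcp_pos','tool_rot','force','finger_gap')})
for n in("scene","side"):
    im=grab_frame(n);cv2.imwrite(f"pics/{n}0.png",im[:,:,::-1]);c=calibration(n);print(n,np.round(c["camera_matrix"],1).tolist(),np.round(c["R"],3).tolist(),np.round(c["t"],1).tolist())
a=cv2.imread("pics/scene0.png");b=cv2.imread("pics/side0.png")
cv2.imwrite("pics/both0.png",cv2.resize(np.vstack([a,b]),(512,768))[:,:] if 0 else cv2.resize(np.hstack([a,b]),(800,300)))
E
```

```text
{'time': 0.0, 'tcp_pos': array([214.00525467, 613.07854354, 230.36558264]), 'tool_rot': array([-0.40983499,  0.57700797,  0.40901339,  0.57602529]), 'force': array([-0.04552922,  0.49643788,  0.37223417]), 'finger_gap': 0.999925262612943}
scene [[491.6, 0.0, 259.6], [0.0, 491.6, 195.1], [0.0, 0.0, 1.0]] [[0.803, 0.596, 0.001], [0.43, -0.578, -0.693], [-0.412, 0.557, -0.721]] [-438.4, -105.2, 1364.7]
side [[453.1, 0.0, 256.4], [0.0, 453.1, 186.8], [0.0, 0.0, 1.0]] [[0.778, -0.628, -0.02], [-0.429, -0.508, -0.747], [0.458, 0.59, -0.665]] [-370.6, 342.8, 874.0]
```

View pics/scene0.png

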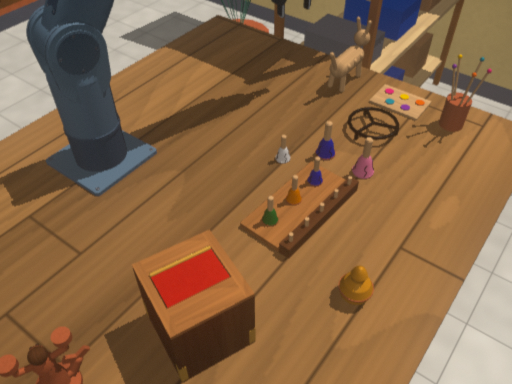

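View pics/side0.png

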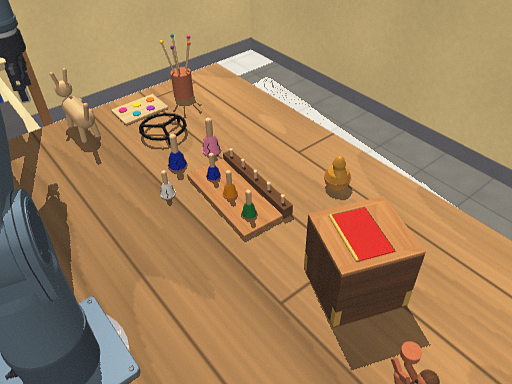

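```bash
cat > h.py <<'E'
import cv2,numpy as np
from station import calibration
def ray(c,uv):
    R=np.array(c["R"]);t=np.array(c["t"]);d=R.T@np.linalg.inv(c["camera_matrix"])@np.array([*uv,1.]);return -R.T@t,d/np.linalg.norm(d)
def onplane(c,uv,z):
    o,d=ray(c,uv);return o+d*(z-o[2])/d[2]
def tri(cs,uvs):
    A=np.zeros((3,3));b=np.zeros(3);rs=[ray(c,u) for c,u in zip(cs,uvs)]
    for o,d in rs:
        P=np.eye(3)-np.outer(d,d);A+=P;b+=P@o
    X=np.linalg.solve(A,b);return X,[round(float(np.linalg.norm(np.cross(d,X-o))),2) for o,d in rs]
H={"blue":((110,130,50),(130,255,255)),"amber":((10,190,130),(22,255,255)),"green":((50,120,40),(85,255,255)),"red":((0,220,120),(4,255,255))}
def blobs(im,col,amin=30):
    m=cv2.inRange(cv2.cvtColor(im,cv2.COLOR_BGR2HSV),*map(np.array,H[col]))
    n,l,st,ce=cv2.connectedComponentsWithStats(m)
    return [(ce[i],st[i],l==i) for i in range(1,n) if st[i][4]>=amin]
E
python3 - <<'E'
from h import *
cs=[calibration("scene"),calibration("side")];ims=[cv2.imread(f"pics/{n}0.png") for n in("scene","side")]
g={"blue":[(317,178),(213,173)],"amber":[(295,196),(230,190)],"green":[(270,216),(249,211)]}
for k in g:
    uv=[]
    for im,p in zip(ims,g[k]):
        b=min(blobs(im,k),key=lambda b:np.hypot(*(b[0]-p)));uv.append(b[0]);print(k,b[0].round(1),b[1])
    print(tri(cs,uv))
for c,im in zip(cs,ims):
    b=max(blobs(im,"red"),key=lambda b:b[1][4])
    cn=cv2.findContours(b[2].astype(np.uint8),0,2)[0];q=cv2.approxPolyDP(max(cn,key=cv2.contourArea),6,True)[:,0]
    P=np.array([onplane(c,u,176) for u in q]);print(q.tolist(),P.round(0)[:,:2].tolist(),onplane(c,b[0],176).round(1))
E
```

```text
blue [316.1 177.6] [311 171  11  13 105]
blue [212.9 173.2] [207 165  13  15 139]
(array([533.05957178, 262.48375093,  25.04857894]), [0.39, 0.39])
amber [295.8 196.8] [291 188  11  17 124]
amber [229.4 190.9] [223 183  14  16 158]
(array([527.07567377, 177.58492567,  20.79140429]), [0.17, 0.17])Traceback (most recent call last):
  File "<stdin>", line 7, in <module>
ValueError: min() iterable argument is empty
```

```bash
python3 - <<'E'
from h import *
cs=[calibration("scene"),calibration("side")];ims=[cv2.imread(f"pics/{n}0.png") for n in("scene","side")]
print([cv2.cvtColor(im,cv2.COLOR_BGR2HSV)[p[1]-3:p[1]+4:3,p[0]-3:p[0]+4:3].tolist() for im,p in zip(ims,[(270,217),(249,212)])])
for c,im,seed in zip(cs,ims,[(195,278),(360,232)]):
    bs=blobs(im,"red",300);b=max(bs,key=lambda b:b[1][4])
    cn=cv2.findContours(b[2].astype(np.uint8),0,2)[0];q=cv2.approxPolyDP(cv2.convexHull(max(cn,key=cv2.contourArea)),6,True)[:,0]
    P=np.array([onplane(c,u,176) for u in q]);print(q.tolist(),P.round(0)[:,:2].tolist(),onplane(c,b[0],176).round(1))
# side-by-side zooms
z=[cv2.resize(im[y:y+96,x:x+96],(400,400),interpolation=cv2.INTER_NEAREST) for im,x,y in((ims[0],245,130),(ims[1],175,130))]
cv2.imwrite("pics/zoom.png",np.hstack(z))
E
```

```text
[[[[41, 141, 65], [46, 146, 75], [49, 155, 82]], [[41, 139, 66], [41, 148, 69], [46, 150, 78]], [[41, 145, 65], [42, 149, 70], [46, 152, 77]]], [[[65, 167, 84], [68, 171, 85], [66, 155, 84]], [[64, 142, 86], [66, 159, 85], [65, 170, 84]], [[65, 155, 84], [64, 156, 85], [66, 157, 83]]]]
[[211, 251], [227, 276], [167, 306], [152, 278]] [[553.0, -162.0], [612.0, -188.0], [569.0, -297.0], [508.0, -271.0]] [ 561.  -231.7  176. ]Traceback (most recent call last):
  File "<stdin>", line 5, in <module>
ValueError: max() iterable argument is empty
```

```bash
sed -i 's/"green":((50,120,40)/"green":((36,110,40)/; s/"red":((0,220,120),(4,255,255))/"red":((0,150,90),(180,255,255))/' h.py
python3 - <<'E'
from h import *
cs=[calibration("scene"),calibration("side")];ims=[cv2.imread(f"pics/{n}0.png") for n in("scene","side")]
P2=[]
for c,im,s in zip(cs,ims,[(190,276),(362,232)]):
    h=cv2.cvtColor(im,cv2.COLOR_BGR2HSV);print(h[s[1],s[0]])
    m=((np.minimum(h[...,0],180-h[...,0].astype(int))<5)&(h[...,1]>200)&(h[...,2]>130)).astype(np.uint8)
    n,l,st,ce=cv2.connectedComponentsWithStats(m);i=l[s[1],s[0]]
    cn=cv2.findContours((l==i).astype(np.uint8),0,2)[0];hl=cv2.convexHull(max(cn,key=cv2.contourArea))
    W=np.array([onplane(c,u,176)[:2] for u in hl[:,0]],np.float32);print(np.round(cv2.minAreaRect(W)[0],1),cv2.minAreaRect(W)[1:])
g={"blue":[(317,178),(213,173)],"amber":[(295,196),(230,190)],"green":[(270,216),(249,211)]}
for k in g:
    uv=[]
    for im,p in zip(ims,g[k]):
        b=min(blobs(im,k),key=lambda b:np.hypot(*(b[0]-p)));uv.append(b[0]);print(k,b[0].round(1),b[1])
    print(tri(cs,uv))
z=[cv2.resize(im[y:y+96,x:x+96],(400,400),interpolation=cv2.INTER_NEAREST) for im,x,y in((ims[0],245,130),(ims[1],175,130))]
cv2.imwrite("pics/zoom.png",np.hstack(z))
E
```

```text
[  3 223 192]
[ 560.1 -228.5] ((121.2795181274414, 70.83780670166016), 68.23260498046875)
[  1 204 230]
[ 559.  -229.4] ((121.92376708984375, 71.35034942626953), 68.4214859008789)
blue [316.1 177.6] [311 171  11  13 105]
blue [212.9 173.2] [207 165  13  15 139]
(array([533.05957178, 262.48375093,  25.04857894]), [0.39, 0.39])
amber [295.8 196.8] [291 188  11  17 124]
amber [229.4 190.9] [223 183  14  16 158]
(array([527.07567377, 177.58492567,  20.79140429]), [0.17, 0.17])
green [270.3 217.3] [264 209  14  16 158]
green [248.5 211.2] [242 203  15  16 165]
(array([517.05952061,  81.88809604,  23.86072196]), [0.08, 0.08])
```

View pics/zoom.png

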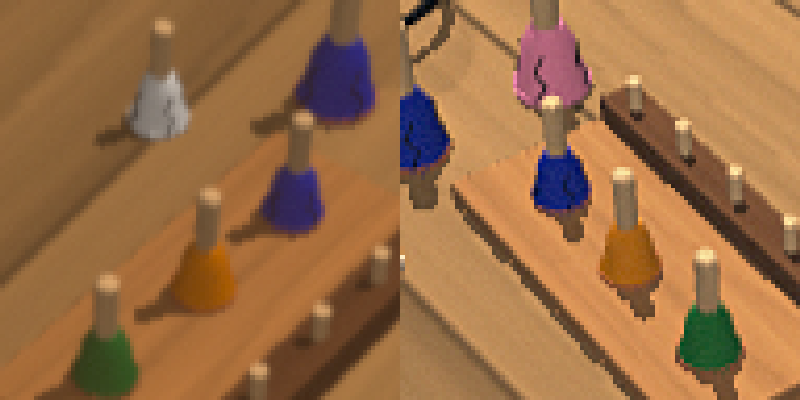

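```bash
python3 - <<'E'
from h import *
from station import sense
from scipy.spatial.transform import Rotation as Ro
cs=[calibration("scene"),calibration("side")]
for k,a,b in(("blue",(317.5,158.3),(211.2,154.7)),("amber",(295.2,176.8),(228.3,171.8)),("green",(270.7,197.7),(248.4,191.4)),("bigblue",(327.5,148),(177,163)),("pink",(364,168),(211,147))): print(k,*tri(cs,[a,b]))
s=sense();M=Ro.from_quat(s["tool_rot"]).as_matrix();print(M.round(3))
for y in([.37,.929,0],[-.37,-.929,0]):
    v=M.T@np.array(y);print("rx",np.degrees(np.arctan2(-v[1],v[2])))
E
```

```text
blue [532.0564864  259.66412821  92.45443839] [1.04, 1.04]
amber [524.33392958 171.52106108  92.82379251] [0.66, 0.66]
green [517.62811914  80.1519841   92.91638527] [0.77, 0.77]
bigblue [490.22614315 390.39789576  10.08372943] [4.72, 4.72]
pink [609.31108226 385.0979941    9.17648795] [0.7, 0.7]
[[-0.    -0.944  0.329]
 [-0.002  0.329  0.944]
 [-1.    -0.    -0.002]]
rx 2.478002970151662
rx -177.52199702984834
```

Emit:
servo_tool(
  moves=[
    {"rx": 2.5,"y": -3.5,"z": -1.7,"claw": 0},
    {"y": -3.6,"z": -1.75},
    {"y": -3.6,"z": -1.75},
    {"y": -3.6,"z": -1.75},
    {"y": -3.6,"z": -1.75},
    {"y": -3.6,"z": -1.75},
    {"y": -3.6,"z": -1.75},
    {"y": -3.6,"z": -1.75},
    {"y": -3.6,"z": -1.75},
    {"y": -3.6,"z": -1.75},
    {"y": -3.6,"z": -1.75},
    {"y": -3.1,"z": -1.7},
  ],
  newtons=90,
)

```text
validation failed for argument at $.mo...
```

Emit:
servo_tool(
  moves=[
    {},
    {},
    {},
  ],
)

```text
validation failed for argument at $.mo...
```

```bash
python3 - <<'E'
from h import *
from station import *
c=calibration("wrist");im=grab_frame("wrist")[:,:,::-1].copy();s=sense()
print(s["time"],s["tcp_pos"].round(1),s["finger_gap"],s["force"].round(1))
def pr(X):
    v=np.array(c["camera_matrix"])@(np.array(c["R"])@X+c["t"]);return v[:2]/v[2]
print(np.round(c["R"],2).tolist(),(-np.array(c["R"]).T@c["t"]).round(0))
print("pred",pr(np.array([532,261,96.])),pr(np.array([532,261,16.])))
for b in blobs(im,"blue"): print(b[0].round(1),b[1])
cv2.imwrite("pics/w1.png",im)
E
```

```text
0.15 [214.  613.2 230.6] 1.0023881791468598 [-0.9 -0.7 -0.1]
[[0.33, 0.94, -0.0], [0.9, -0.31, 0.3], [0.28, -0.1, -0.96]] [142. 639. 373.]
pred [ 94.59912614 461.9629156 ] [119.54488157 405.80913378]
```

View pics/w1.png

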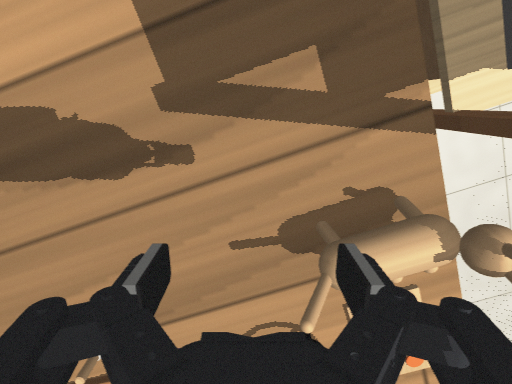

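Emit:
servo_tool(
  moves=[
    {"x": -1,"y": -3.5,"z": -1.7,"rx": 2.5,"ry": 0,"rz": 0,"claw": 0},
    {"x": -1,"y": -3.6,"z": -1.75,"rx": 0,"ry": 0,"rz": 0,"claw": 0},
    {"x": 0,"y": -3.6,"z": -1.75,"rx": 0,"ry": 0,"rz": 0,"claw": 0},
    {"x": 0,"y": -3.6,"z": -1.75,"rx": 0,"ry": 0,"rz": 0,"claw": 0},
    {"x": 0,"y": -3.6,"z": -1.75,"rx": 0,"ry": 0,"rz": 0,"claw": 0},
    {"x": 0,"y": -3.6,"z": -1.75,"rx": 0,"ry": 0,"rz": 0,"claw": 0},
    {"x": 0,"y": -3.6,"z": -1.75,"rx": 0,"ry": 0,"rz": 0,"claw": 0},
    {"x": 0,"y": -3.6,"z": -1.75,"rx": 0,"ry": 0,"rz": 0,"claw": 0},
    {"x": 0,"y": -3.6,"z": -1.75,"rx": 0,"ry": 0,"rz": 0,"claw": 0},
    {"x": 0,"y": -3.6,"z": -1.75,"rx": 0,"ry": 0,"rz": 0,"claw": 0},
    {"x": 1,"y": -3.6,"z": -1.75,"rx": 0,"ry": 0,"rz": 0,"claw": 0},
    {"x": 1,"y": -3.1,"z": -1.7,"rx": 0,"ry": 0,"rz": 0,"claw": 0},
  ],
  newtons=90,
)

```text
time: 1.35
tcp_pos: [535.2, 261.2, 231.2]
tool_rot: [-0.397, 0.585, 0.396, 0.586]
force: [-0.1, -0.8, -0.1]
finger_gap: 0.5
```

Emit:
servo_tool(
  moves=[
    {"x": 0,"y": 0,"z": 0,"rx": 0,"ry": 0,"rz": 0,"claw": 0},
    {"x": 0,"y": 0,"z": 0,"rx": 0,"ry": 0,"rz": 0,"claw": 0},
    {"x": 0,"y": 0,"z": 0,"rx": 0,"ry": 0,"rz": 0,"claw": 0},
  ],
)

```text
time: 1.65
tcp_pos: [532.9, 264.4, 231.3]
tool_rot: [-0.397, 0.585, 0.398, 0.585]
force: [0.2, -0.6, -0.2]
finger_gap: 0.501
```

```bash
python3 - <<'E'
from h import *
from station import *
c=calibration("wrist");im=grab_frame("wrist")[:,:,::-1].copy();s=sense()
print(s["time"],s["tcp_pos"].round(1),s["finger_gap"],s["force"].round(1))
def pr(X):
    v=np.array(c["camera_matrix"])@(np.array(c["R"])@X+c["t"]);return v[:2]/v[2]
print("pred",pr(np.array([532,261,96.])),pr(np.array([532,261,16.])))
for b in blobs(im,"blue"): print(b[0].round(1),b[1],onplane(c,b[0],36))
cv2.imwrite("pics/w2.png",im)
E
```

```text
1.7 [532.9 264.6 231.5] 0.5023639183229284 [-1.2  0.1  0.7]
pred [249.45174668 183.40041533] [250.20335555 166.77859812]
[326.   95.6] [ 308   73   42   46 1133] [483.96428234 371.8096474   36.        ]
[248.2 164.5] [233 153  31  27 510] [524.63059674 261.51153973  36.        ]
```

View pics/w2.png

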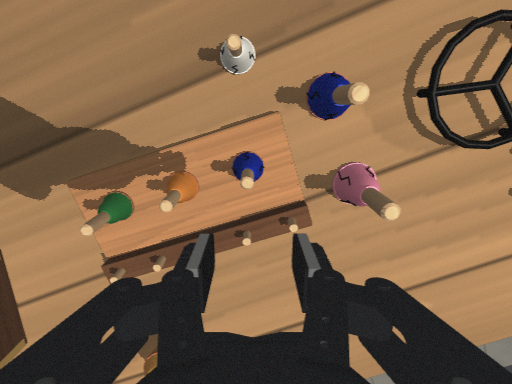

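Emit:
servo_tool(
  moves=[
    {"x": 2,"y": -0.05,"z": -0.5,"rx": 0,"ry": 0,"rz": 0,"claw": 0},
    {"x": 2.5,"y": 0,"z": 0,"rx": 0,"ry": 0,"rz": 0,"claw": 0},
    {"x": 2.5,"y": 0,"z": 0,"rx": 0,"ry": 0,"rz": 0,"claw": 0},
    {"x": 2,"y": 0,"z": 0,"rx": 0,"ry": 0,"rz": 0,"claw": 0},
    {"x": 1,"y": 0,"z": 0,"rx": 0,"ry": 0,"rz": 0,"claw": 0},
    {"x": 0,"y": 0,"z": 0,"rx": 0,"ry": 0,"rz": 0,"claw": 0},
    {"x": 0,"y": 0,"z": 0,"rx": 0,"ry": 0,"rz": 0,"claw": 0},
  ],
)

```text
time: 2.4
tcp_pos: [532.6, 258.9, 132.2]
tool_rot: [-0.397, 0.585, 0.397, 0.586]
force: [0.7, -0.2, -0.2]
finger_gap: 0.495
```

```bash
python3 - <<'E'
from h import *
from station import *
c=calibration("wrist");im=grab_frame("wrist")[:,:,::-1].copy();s=sense()
print(s["time"],s["tcp_pos"].round(1),s["finger_gap"],s["force"].round(1))
def pr(X):
    v=np.array(c["camera_matrix"])@(np.array(c["R"])@X+c["t"]);return v[:2]/v[2]
print("pred",pr(np.array([531.5,259.5,96.])),pr(np.array([531.5,259.5,56.])),"grasp pt",pr(s["tcp_pos"]+[0,0,19]))
cv2.imwrite("pics/w3.png",im)
E
```

```text
2.45 [533.  258.9 132.5] 0.5007216475794772 [-0.   0.4 -0.1]
pred [252.95745408 219.89695441] [252.9443715  200.66711817] grasp pt [252.95215635 266.95710008]
```

View pics/w3.png

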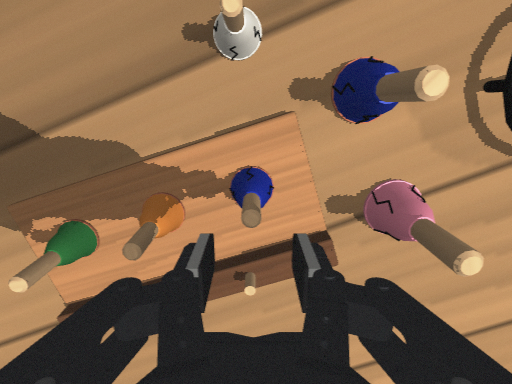

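Emit:
servo_tool(
  moves=[
    {"x": 1.5,"y": 0.1,"z": -0.05,"rx": 0,"ry": 0,"rz": 0,"claw": 0},
    {"x": 2,"y": 0,"z": 0,"rx": 0,"ry": 0,"rz": 0,"claw": 0},
    {"x": 2,"y": 0,"z": 0,"rx": 0,"ry": 0,"rz": 0,"claw": 0},
    {"x": 1.7,"y": 0,"z": 0,"rx": 0,"ry": 0,"rz": 0,"claw": 0},
    {"x": 0,"y": 0,"z": 0,"rx": 0,"ry": 0,"rz": 0,"claw": 0},
    {"x": 0,"y": 0,"z": 0,"rx": 0,"ry": 0,"rz": 0,"claw": 0},
    {"x": 0,"y": 0,"z": 0,"rx": 0,"ry": 0,"rz": 0,"claw": 0.4},
    {"x": 0,"y": 0,"z": 0,"rx": 0,"ry": 0,"rz": 0,"claw": 0.5},
    {"x": 0,"y": 0,"z": 0,"rx": 0,"ry": 0,"rz": 0,"claw": 0.6},
    {"x": 0,"y": 0,"z": 0,"rx": 0,"ry": 0,"rz": 0,"claw": 1},
    {"x": 0,"y": 0,"z": 0,"rx": 0,"ry": 0,"rz": 0,"claw": 1},
    {"x": 0,"y": 0,"z": 0,"rx": 0,"ry": 0,"rz": 0,"claw": 1},
  ],
)

```text
time: 3.65
tcp_pos: [531.7, 258.3, 60.2]
tool_rot: [-0.397, 0.585, 0.397, 0.586]
force: [-1.4, -1.8, 5.8]
finger_gap: 0.141
```

Emit:
servo_tool(
  moves=[
    {"x": 0,"y": 0,"z": 0,"rx": 0,"ry": 0,"rz": 0,"claw": 1},
    {"x": 0,"y": 0,"z": 0,"rx": 0,"ry": 0,"rz": 0,"claw": 1},
    {"x": -0.5,"y": 0,"z": 0,"rx": 0,"ry": 0,"rz": 0,"claw": 1},
    {"x": -1.5,"y": 0,"z": 0,"rx": 0,"ry": 0,"rz": 0,"claw": 1},
    {"x": -2,"y": 0,"z": 0,"rx": 0,"ry": 0,"rz": 0,"claw": 1},
    {"x": 0,"y": 0,"z": 0,"rx": 0,"ry": 0,"rz": 0,"claw": 1},
    {"x": 0,"y": 0,"z": 0,"rx": 0,"ry": 0,"rz": 0,"claw": 1},
  ],
)

```text
time: 4.35
tcp_pos: [531.5, 258.2, 100.0]
tool_rot: [-0.397, 0.585, 0.397, 0.586]
force: [0.1, 0.3, -1.4]
finger_gap: 0.136
```

Emit:
servo_tool(
  moves=[
    {"x": -3,"y": 0,"z": 0,"rx": 0,"ry": 0,"rz": 0,"claw": 1},
    {"x": -4,"y": 0,"z": 0,"rx": 0,"ry": 0,"rz": 0,"claw": 1},
    {"x": -4,"y": 0,"z": 0,"rx": 0,"ry": 0,"rz": 0,"claw": 1},
    {"x": -3,"y": -0.5,"z": -1,"rx": 0,"ry": 0,"rz": 0,"claw": 1},
    {"x": -2,"y": -1,"z": -2,"rx": 0,"ry": 0,"rz": 0,"claw": 1},
    {"x": 0,"y": -1.4,"z": -2.8,"rx": 0,"ry": 0,"rz": 0,"claw": 1},
    {"x": 0,"y": -1.4,"z": -2.8,"rx": 0,"ry": 0,"rz": 0,"claw": 1},
    {"x": 0,"y": -1.4,"z": -2.8,"rx": 0,"ry": 0,"rz": 0,"claw": 1},
    {"x": 0,"y": -1.4,"z": -2.8,"rx": 0,"ry": 0,"rz": 0,"claw": 1},
    {"x": 0,"y": -1.4,"z": -2.8,"rx": 0,"ry": 0,"rz": 0,"claw": 1},
    {"x": 0,"y": -1.4,"z": -2.8,"rx": 0,"ry": 0,"rz": 0,"claw": 1},
    {"x": 0,"y": -1.4,"z": -2.8,"rx": 0,"ry": 0,"rz": 0,"claw": 1},
  ],
)

```text
time: 5.55
tcp_pos: [551.8, 5.0, 258.4]
tool_rot: [-0.397, 0.586, 0.397, 0.585]
force: [-0.3, 0.2, -0.9]
finger_gap: 0.137
```

Emit:
servo_tool(
  moves=[
    {"x": 0,"y": -1.4,"z": -2.8,"rx": 0,"ry": 0,"rz": 0,"claw": 1},
    {"x": 0,"y": -1.4,"z": -2.8,"rx": 0,"ry": 0,"rz": 0,"claw": 1},
    {"x": 0,"y": -1.4,"z": -2.8,"rx": 0,"ry": 0,"rz": 0,"claw": 1},
    {"x": 0,"y": -1.4,"z": -2.8,"rx": 0,"ry": 0,"rz": 0,"claw": 1},
    {"x": 0,"y": -1.4,"z": -2.8,"rx": 0,"ry": 0,"rz": 0,"claw": 1},
    {"x": 0,"y": -1.4,"z": -2.8,"rx": 0,"ry": 0,"rz": 0,"claw": 1},
    {"x": 0,"y": -1.4,"z": -2.8,"rx": 0,"ry": 0,"rz": 0,"claw": 1},
    {"x": 0,"y": -0.7,"z": -1.6,"rx": 0,"ry": 0,"rz": 0,"claw": 1},
    {"x": 0,"y": 0,"z": 0,"rx": 0,"ry": 0,"rz": 0,"claw": 1},
    {"x": 0,"y": 0,"z": 0,"rx": 0,"ry": 0,"rz": 0,"claw": 1},
    {"x": 0,"y": 0,"z": 0,"rx": 0,"ry": 0,"rz": 0,"claw": 1},
  ],
)

```text
time: 6.65
tcp_pos: [571.7, -227.4, 258.9]
tool_rot: [-0.397, 0.585, 0.398, 0.585]
force: [0.3, -0.1, -1.5]
finger_gap: 0.143
```

```bash
python3 - <<'E'
from h import *
from station import *
ims=[];s=sense();print(s["time"],s["tcp_pos"].round(1),s["finger_gap"],s["force"].round(1),s["q"].round(2))
for n in("scene","side","wrist"):
    im=grab_frame(n)[:,:,::-1].copy();ims.append(im);cv2.imwrite(f"pics/{n}4.png",im)
cs=[calibration("scene"),calibration("side")]
for c,im in zip(cs,ims):
    for b in blobs(im,"blue",40): print(b[0].round(1),b[1],onplane(c,b[0],235).round(0))
z=[cv2.resize(im[y:y+200,x:x+200],(400,400)) for im,x,y in((ims[0],100,130),(ims[1],270,120))]
cv2.imwrite("pics/v4.png",np.hstack(z))
E
```

```text
6.65 [ 571.7 -227.4  258.9] 0.14269469378584287 [ 0.3 -0.1 -1.5] [ 0.09  0.46  0.31  1.62 -0.15  1.09  1.63]
[356.8   9.7] [344   0  26  25 457] [347. 756. 235.]
[397.9  16.1] [ 379    0   42   39 1194] [464. 792. 235.]
[326.5 148.9] [319 140  15  18 184] [606. 155. 235.]
[194.4 263.6] [186 253  18  20 244] [ 580. -231.  235.]
[176.4 161.1] [168 151  19  19 247] [367. 127. 235.]
[369.  210.7] [359 199  20  22 291] [ 562. -233.  235.]
```

View pics/v4.png

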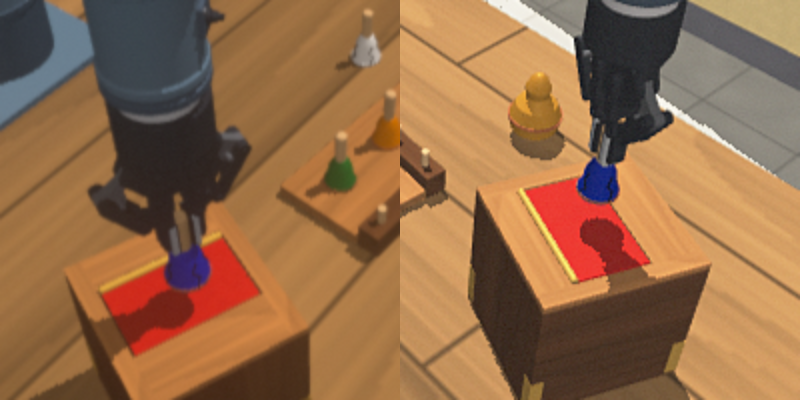

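Emit:
servo_tool(
  moves=[
    {"x": 1,"y": 0.15,"z": -0.5,"rx": 0,"ry": 0,"rz": 0,"claw": 1},
    {"x": 1.5,"y": 0,"z": 0,"rx": 0,"ry": 0,"rz": 0,"claw": 1},
    {"x": 1,"y": 0,"z": 0,"rx": 0,"ry": 0,"rz": 0,"claw": 1},
    {"x": 1,"y": 0,"z": 0,"rx": 0,"ry": 0,"rz": 0,"claw": 1},
    {"x": 1,"y": 0,"z": 0,"rx": 0,"ry": 0,"rz": 0,"claw": 1},
    {"x": 1,"y": 0,"z": 0,"rx": 0,"ry": 0,"rz": 0,"claw": 1},
    {"x": 1,"y": 0,"z": 0,"rx": 0,"ry": 0,"rz": 0,"claw": 1},
  ],
  newtons=110,
)

```text
time: 7.5
tcp_pos: [570.1, -234.3, 184.7]
tool_rot: [-0.398, 0.584, 0.395, 0.586]
force: [2.5, -1.5, 4.5]
finger_gap: 0.137
```

Emit:
servo_tool(
  moves=[
    {"x": 1,"y": 0,"z": 0,"rx": 0,"ry": 0,"rz": 0,"claw": 1},
    {"x": 1,"y": 0,"z": 0,"rx": 0,"ry": 0,"rz": 0,"claw": 1},
    {"x": 0,"y": 0,"z": 0,"rx": 0,"ry": 0,"rz": 0,"claw": 1},
  ],
)

```text
time: 7.8
tcp_pos: [568.3, -233.6, 162.8]
tool_rot: [-0.397, 0.585, 0.397, 0.585]
force: [4.0, -2.0, -1.1]
finger_gap: 0.137
```

```bash
python3 - <<'E'
from h import *
from station import *
ims=[];s=sense();print(s["time"],s["tcp_pos"].round(1),s["finger_gap"],s["force"].round(1),s["ft_torque"].round(2))
for n in("scene","side"):
    im=grab_frame(n)[:,:,::-1].copy();ims.append(im);cv2.imwrite(f"pics/{n}5.png",im)
z=[cv2.resize(im[y:y+150,x:x+150],(400,400)) for im,x,y in((ims[0],120,170),(ims[1],290,140))]
cv2.imwrite("pics/v5.png",np.hstack(z))
E
```

```text
7.8 [ 568.3 -233.6  162.8] 0.13733025952239003 [ 4.  -2.  -1.1] [-0.45 -1.21  0.08]
```

View pics/v5.png

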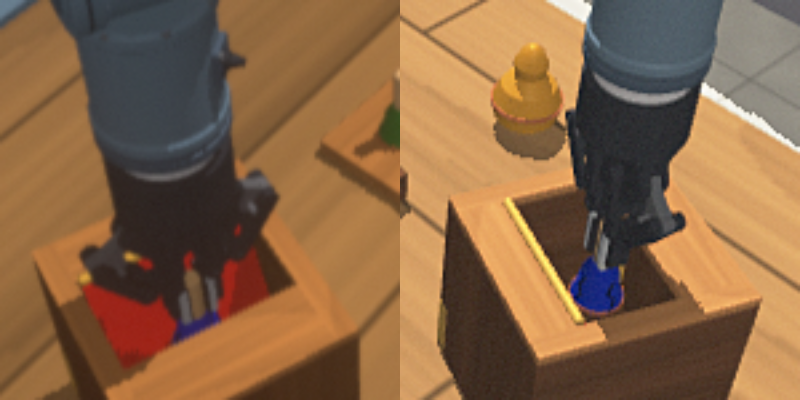

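Emit:
servo_tool(
  moves=[
    {"x": 1,"y": 0,"z": 0,"rx": 0,"ry": 0,"rz": 0,"claw": 1},
    {"x": 1,"y": 0,"z": 0,"rx": 0,"ry": 0,"rz": 0,"claw": 1},
    {"x": 1,"y": 0,"z": 0,"rx": 0,"ry": 0,"rz": 0,"claw": 1},
    {"x": 0,"y": 0,"z": 0,"rx": 0,"ry": 0,"rz": 0,"claw": 1},
    {"x": 0,"y": 0,"z": 0,"rx": 0,"ry": 0,"rz": 0,"claw": 1},
  ],
)

```text
time: 8.4
tcp_pos: [568.1, -233.5, 132.7]
tool_rot: [-0.397, 0.586, 0.397, 0.585]
force: [5.9, -3.3, -4.9]
finger_gap: 0.132
```

Emit:
servo_tool(
  moves=[
    {"x": 0.5,"y": 0,"z": 0,"rx": 0,"ry": 0,"rz": 0,"claw": 1},
    {"x": 0.5,"y": 0,"z": 0,"rx": 0,"ry": 0,"rz": 0,"claw": 1},
    {"x": 0.5,"y": 0,"z": 0,"rx": 0,"ry": 0,"rz": 0,"claw": 1},
    {"x": 0,"y": 0,"z": 0,"rx": 0,"ry": 0,"rz": 0,"claw": 1},
    {"x": 0,"y": 0,"z": 0,"rx": 0,"ry": 0,"rz": 0,"claw": 1},
  ],
)

```text
time: 8.9
tcp_pos: [568.9, -233.9, 118.3]
tool_rot: [-0.397, 0.585, 0.396, 0.585]
force: [9.2, -4.0, -7.9]
finger_gap: 0.135
```

Emit:
servo_tool(
  moves=[
    {"x": 0,"y": 0,"z": 0,"rx": 0,"ry": 0,"rz": 0,"claw": 0.06},
    {"x": 0,"y": 0,"z": 0,"rx": 0,"ry": 0,"rz": 0,"claw": 0.06},
    {"x": 0,"y": 0,"z": 0,"rx": 0,"ry": 0,"rz": 0,"claw": 0.06},
    {"x": 0,"y": 0,"z": 0,"rx": 0,"ry": 0,"rz": 0,"claw": 0.06},
    {"x": 0,"y": 0,"z": 0,"rx": 0,"ry": 0,"rz": 0,"claw": 0.06},
    {"x": 0,"y": 0,"z": 0,"rx": 0,"ry": 0,"rz": 0,"claw": 0.06},
    {"x": 0,"y": 0,"z": 0,"rx": 0,"ry": 0,"rz": 0,"claw": 0.06},
    {"x": 0,"y": 0,"z": 0,"rx": 0,"ry": 0,"rz": 0,"claw": 0.06},
  ],
)

```text
time: 9.7
tcp_pos: [568.2, -233.8, 119.3]
tool_rot: [-0.397, 0.585, 0.397, 0.585]
force: [4.3, -3.4, 0.4]
finger_gap: 0.47
```

```bash
python3 - <<'E'
from h import *
from station import *
ims=[];s=sense();print(s["time"],s["tcp_pos"].round(1),s["finger_gap"],s["force"].round(1),s["ft_torque"].round(2))
for n in("side","wrist"):
    im=grab_frame(n)[:,:,::-1].copy();ims.append(im);cv2.imwrite(f"pics/{n}6.png",im)
z=[cv2.resize(ims[0][140:290,290:440],(400,400)),cv2.resize(ims[1][84:384,106:406],(400,400))]
cv2.imwrite("pics/v6.png",np.hstack(z))
E
```

```text
9.7 [ 568.2 -233.8  119.3] 0.4695672780419606 [ 4.3 -3.4  0.4] [-0.62 -0.73  0.04]
```

View pics/v6.png

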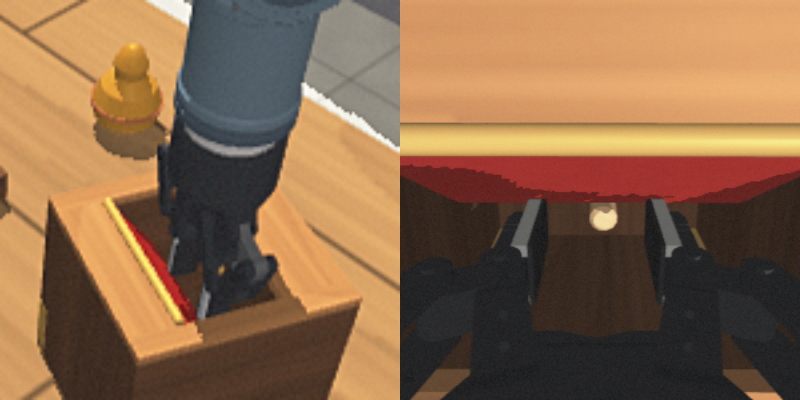

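Emit:
servo_tool(
  moves=[
    {"x": -0.5,"y": 0,"z": 0,"rx": 0,"ry": 0,"rz": 0,"claw": 0.06},
    {"x": -1,"y": 0,"z": 0,"rx": 0,"ry": 0,"rz": 0,"claw": 0.06},
    {"x": -1,"y": 0,"z": 0,"rx": 0,"ry": 0,"rz": 0,"claw": 0.06},
    {"x": -1,"y": 0,"z": 0,"rx": 0,"ry": 0,"rz": 0,"claw": 0.06},
    {"x": -1,"y": 0,"z": 0,"rx": 0,"ry": 0,"rz": 0,"claw": 0.06},
    {"x": -1,"y": 0,"z": 0,"rx": 0,"ry": 0,"rz": 0,"claw": 0.06},
  ],
)

```text
time: 10.4
tcp_pos: [567.7, -233.3, 175.1]
tool_rot: [-0.396, 0.585, 0.397, 0.585]
force: [0.3, 0.4, 0.6]
finger_gap: 0.472
```

Emit:
servo_tool(
  moves=[
    {"x": -1,"y": 0,"z": 0,"rx": 0,"ry": 0,"rz": 0,"claw": 0.06},
    {"x": -1.5,"y": 0,"z": 0,"rx": 0,"ry": 0,"rz": 0,"claw": 0.06},
    {"x": -2,"y": 0,"z": 0,"rx": 0,"ry": 0,"rz": 0,"claw": 0.06},
    {"x": -3,"y": 0,"z": 0,"rx": 0,"ry": 0,"rz": 0,"claw": 0.06},
    {"x": -3,"y": 0,"z": 0,"rx": 0,"ry": 0,"rz": 0,"claw": 0.06},
    {"x": -3,"y": 0,"z": 0,"rx": 0,"ry": 0,"rz": 0,"claw": 0.06},
    {"x": -2,"y": 0,"z": 0,"rx": 0,"ry": 0,"rz": 0,"claw": 0.06},
    {"x": 0,"y": 0,"z": 0,"rx": 0,"ry": 0,"rz": 0,"claw": 0.06},
    {"x": 0,"y": 0,"z": 0,"rx": 0,"ry": 0,"rz": 0,"claw": 0.06},
    {"x": 0,"y": 0,"z": 0,"rx": 0,"ry": 0,"rz": 0,"claw": 0.06},
  ],
)

```text
time: 11.4
tcp_pos: [567.3, -233.2, 328.0]
tool_rot: [-0.396, 0.586, 0.398, 0.585]
force: [0.4, -1.0, -0.5]
finger_gap: 0.471
```

```bash
python3 - <<'E'
from h import *
from station import *
s=sense();print(s["time"],s["tcp_pos"].round(1),s["finger_gap"],s["force"].round(1),s["ft_torque"].round(2))
ims=[grab_frame(n)[:,:,::-1].copy() for n in("scene","side")]
cv2.imwrite("pics/v7.png",cv2.resize(np.hstack(ims),(800,300)))
cs=[calibration("scene"),calibration("side")]
for k,g in(("amber",[(295,196),(230,190)]),("green",[(270,216),(249,211)])):
    print(k,tri(cs,[min(blobs(im,k),key=lambda b:np.hypot(*(b[0]-p)))[0] for im,p in zip(ims,g)]))
E
```

```text
11.4 [ 567.3 -233.2  328. ] 0.4709647505107676 [ 0.4 -1.  -0.5] [ 0.02 -0.07 -0.03]
amber (array([525.69399313, 174.42123635,  22.99489746]), [0.43, 0.43])
green (array([516.96581414,  81.52610688,  24.38953054]), [0.1, 0.1])
```

View pics/v7.png

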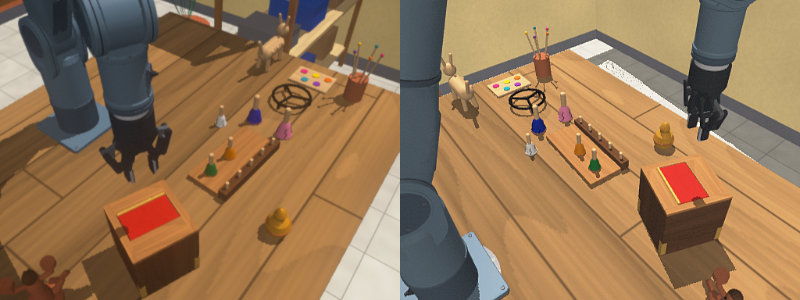

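```bash
python3 -c "
from station import *
print(close_job())"
```

```text
the job is handed in; nothing more can be done
None
```

The small blue bell is in the shard box, the red flap has swung shut over it, and I handed the job in at about 11.5 s.

I took the bell by its handle and pushed it through the flap until its top was about 20–25 mm below the box top. The wrist force readings stayed under about 13 N. I then opened the gripper to 40 mm. The wrist picture showed the handle free below the fingers, and I drew the gripper straight up.

- **Flap and gripper:** both cameras show the flap flush and shut. The gripper is clear at about 330 mm, with near-zero force.
- **Green bell:** it is standing where it was, to within about 0.5 mm.
- **Amber bell:** it is standing, but its colour-mask position differs by about 3 mm from the first measurement. The gripper never touched it to my knowledge. I think the difference comes from the colour mask, because the neighbouring blue bell and its shadow are gone, but I did not check that separately.

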